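Set a clicking attenuator dial by count and open the shutter

ROBOT

A 7-joint arm with a two-finger parallel gripper is mounted at the origin on a cart in front of the work surface, level with it; the furniture and walls round the work are solid. World frame = base frame: x ahead of the robot, y to its left, z up, the work surface at z = 0. Lengths are in m, angles in rad, forces in N, time in s.
With the tool pointing down it reaches from about 0.4 to 0.85 m from the base axis. Payload 10.4 kg.
Tool frame: the origin (TCP) lies at the very end of the fingers, on their centre line; the grasp point (between the pads) lies 19 mm behind it; z points along the fingers, y is the direction in which the jaws open and shut (so a half turn about z gives the same grasp; the last joint's range is limited). The gripper opens to 87 mm and grips with 3 to 60 N. Pads are 19 mm wide; open, the fingers measure 117 mm over their backs; the gripper's body (75 mm by 190 mm) begins 51 mm behind the grasp point.
Start: joints at [1.187, 0.332, -0.065, 1.46, 0.022, 1.35, -0.088], TCP at [0.221, -0.585, 0.223] pointing down, gripper open.
Joint ranges: [-2.6, 2.6], [-0.5, 2.12], [-1.47, 1.34], [0.16, 2.42], [-1.27, 4.41], [0.06, 2.06], [-2.6, 2.6]. Speed limits (rad/s): [2.22, 2.22, 2.79, 2.79, 3.14, 3.14, 3.14].

INTERFACE

Orientations are given as a unit quaternion [x, y, z, w].
In Python, from bench import r, eyes, job gives the robot as it stands. The module is installed in compiled form; this text tells all that it offers.
- The arm moves only by the tool play_rows, never from a script. Its argument "motion" is a list of rows, each a list of 7 numbers: the shift along the tool's x, y, z as a fraction of full scale, then the turn, a rotation vector about the tool's x, y, z as a fraction of full scale, then the opening in per cent of the stroke, from 0 (shut) to 100 (fully open). A call has 1 to 5 rows; each row is the pose to reach, as a shift and turn from the pose commanded when the call began, along the tool's axes at that moment; what a row does not reach only later rows make up. Full scale, the value 1, is 0.2 m for a shift and 90 degrees for a turn. A row lasts 1/8 s, in which the tool goes at most 62.5 mm and 10.7 degrees, less where a joint would pass 70% of its speed; a pose out of reach is approached as far as the arm can. A call with a number of a shift or a turn outside -1 to 1 is refused whole. A call with a gripper value outside its range is refused whole. The fingers move at their own pace and stop on an object; "squeeze" is the grip in N (left out, the last holds). Time passes only in rows, so rows that repeat a pose let the fingers close. It gives the time, the measured TCP pose, the force and the opening at its end, in the units of the state.
- r.read_state(): the state, without advancing time (a new reading comes with each control period).
- eyes.camera(name): name is "side" or "top" or "wrist"; returns a dict with "image" (384x512x3 uint8, red, green, blue), "mtx" (3x3 intrinsics, pixels), "dist" ([k1, k2, p1, p2, k3] as OpenCV has them; the pictures are not rectified), "R" (3x3) and "t" (3): a world point X has camera coordinates R X + t. Camera axes: x right, y down, z forward; pixel columns grow to the right and rows downward; lengths in m; the calibration is good to about 2 mm. A picture is of the moment at which its call begins. There is no depth.
- job.close_job(): hands the job in, once; it reports no verdict.
Trained networks look in a picture, given as the dict that the camera call returned (one of the last four; its "shot" number tells which), for a name from the list of things; names that differ only in an ending like _2 or _b are one class to them, and where a whole thing is asked for, a point or a joint stands for the part that bears it (a point fixed in the world has none). Each returns a list of dicts, best first, with "p" (0 to 1); they miss things now and then, are a little off and sometimes report something else, mostly with a low value. They report only what shows in the picture. A call takes as long as a camera call.
- eyes.regions_of(picture, label): "region" (384x512 bool, what is visible of it) and "xy" ([column, row] in pixels, amid what is visible of it).
- eyes.landmark_of(picture, label): "xy" ([column, row] in pixels: a listed point, or the origin of a listed thing).
The state is a dict: "time": time; "joint_positions": joint angles; "joint_vel": joint speeds; "joint_torque": joint torques, N m; "ee_pos": TCP position; "eef_rot": TCP orientation; "ft_force": force on the tool from outside, world axes, zero at the start; "torque": the same for the moment, N m; "width": finger opening in m.
Only numpy, scipy, OpenCV 4.12 (cv2) and the standard library are available. Lean on these libraries where they do the work, as an engineer would, in place of code of your own. Each camera call takes 0.05 s, during which the arm holds its last target. There are 200 camera calls.

TASK

Set the attenuator of the fibre light source to step four: turn its large round dial gently anticlockwise (seen from above) until it meets its springy end stop, without forcing it, then turn it clockwise exactly four clicks and leave it resting in that notch. Only then push the small steel shutter slide on the same unit fully to the rear, and leave the other things on the bench where they are.

Things in the scene. Friction and masses are not known exactly. Their poses are not given: they have to be found in the camera images.
- lamp_unit: Fibre light source: flat grey metal box fixed to the bench, 110 mm deep (its x axis, from its front with the dark panel and steel fibre port towards its rear), 200 mm wide (its y axis), 55 mm high. Origin at the centre of its underside, z up.
- dial_top (a point): Centre of the top face of the attenuator dial, on its vertical axis, 84.5 mm over the bench; in the unit at x 0, y +45 mm. The dial is a round black fluted knob: gripping part 42 mm in diameter, 24 mm high (60.5 to 84.5 mm over the bench), above a skirt 52 mm in diameter and 4 mm high. No pointer or scale. It starts in an unknown notch, 0.6 to 2.8 rad clockwise of its end stop.
- dial_detent (a point): The dial's hidden detent; point on the dial's axis, 35 mm over the bench. Notches 0.6 to 0.75 rad apart, uneven, more beyond the fourth. 0.3 rad before a crest resistance jumps to 0.2 to 0.4 N m, falls at once with further turning to 0 at the crest, then it pulls forward up to 0.2 N m until 0.3 rad past it. In the notch only 0.01 N m friction. First crest: 0.3 to 0.5 rad from touching the stop.
- dial_stop: The dial's end stop, hidden inside the unit below the dial; origin on the dial's axis. A spring pawl: turning the dial anticlockwise against it takes 0.45 N m before it gives at all and 1 N m per rad more. It bears on the dial 28 mm from the axis (0.45 N m is 16 N); it must not be loaded beyond 25 N, that is 0.7 N m, 0.25 rad past first touch. Unlike a crest it does not ease off with further turning.
- wedge_mark (a point): The attenuator wedge hidden inside the unit. The dial shifts it along the unit's x axis by only 0.5 mm per rad (clockwise is +x), so its measured position cannot tell one notch from the next.
- shutter_tab (a point): Centre of the top face of the shutter slide's tab, a small upright steel plate on the unit's top, 10 mm along the unit's x, 26 mm along y, its top 19.5 mm above the unit's top (74.5 mm over the bench). When closed it lies at x -12.5 mm, y -62 mm in the unit.
- shutter (a joint): Shutter slide, m: 0 closed (towards the unit's front), 0.025 fully open against its end (towards the rear, +x of the unit). About 2 N of friction, stays where it is left.
- petri_dish: Flat round petri dish, 89 mm across, 16 mm high, at the right front. Bystander, loose; origin at the centre of its underside.
- timer: Small flat white digital timer, 64 x 68 x 18 mm, just behind the light source. Bystander, loose; origin at the centre of its underside.
- slide_box: Small white carton, 58 x 80 x 24 mm, at the left front. Bystander, loose; origin at the centre of its underside.
- reagent_white: White round bottle with white cap, 58 mm across, 115 mm high, at the left back. Bystander, loose; origin at the centre of its underside.
- beaker_250: Clear plastic beaker, 77 mm across, 95 mm high, at the right back. Bystander, loose; origin at the centre of its underside.
- specimen_cup: White specimen cup, 85 mm across, 84 mm high, at the left. Bystander, loose; origin at the centre of its underside.
- reagent_packet: White folded packet, 74 x 165 x 107 mm, standing on the left or the right half of the bench, the light source on the other half. Bystander, loose; origin at the centre of its underside.

How it is judged:
On the way, in this order (a step that is already met when the one before it is completed fails the run):
1. the dial is turned back onto its end stop (contact force between dial_stop and anything else above 3 N), for 0.1 s.
2. the dial rests in the fourth notch, the shutter still closed (x of wedge_mark in the frame of lamp_unit between -0.018685 and -0.018585 m and value of joint shutter below 0.01 m), for 0.3 s.
3. the shutter is pushed fully open (value of joint shutter above 0.022 m), for 0.1 s.
At the end, for the whole second after the job is handed in: The dial rests in the fourth notch from its end stop (within 0.1 rad of the notch's middle, which is 0.05 mm of the wedge) and the shutter slide is open to within 3 mm of its end (x of wedge_mark in the frame of lamp_unit between -0.018685 and -0.018585 m and value of joint shutter above 0.022 m); the robot touches nothing.
It fails at once if the dial is forced against its end stop (more than 25 N on the stop) (contact force between dial_stop and anything else above 25 N).
It fails at once if another thing on the bench is moved by more than 20 mm (distance of any of petri_dish, timer, slide_box, reagent_white, beaker_250, specimen_cup, reagent_packet from where it was at the start of the episode above 0.02 m).
It also fails if it takes over 72 s, if anything falls off the work surface, if the arm or the gripper's body presses on something with over 40 N, if the wrist force passes 120 N, or if a joint passes its speed limit or range.

## Working session

There is one attempt and no reset: what is moved stays moved. The work goes in short steps, Python scripts to look and compute and a tool call to move; the robot and the scene stay as the last step left them, time stands still between calls to the robot, and variables do not carry over. Pictures are saved under pics/ and viewed, about 8 in all and at most 12, crops included, and the job is handed in when it is done.

Besides the shell and the picture viewer there is one more tool, called after "Emit:" in YAML: its name, and indented under it one key for each argument. play_rows: Moves the arm, as the interface text tells. Shift numbers are shares of 0.2 m and turn numbers shares of 90 degrees, none past 1 either way. Its arguments: {"type":"object","properties":{"motion":{"type":"array","items":{"type":"array","items":{"type":"number"}}},"squeeze":{"type":"number"}},"required":["motion"]}

```bash
mkdir -p pics; cat > h.py <<'E'
import numpy as np, cv2
from bench import r, eyes, job
def ray(p,xy):
    u=cv2.undistortPoints(np.array([[xy]],float),p["mtx"],np.array(p["dist"]))[0,0]
    R=np.array(p["R"]);t=np.array(p["t"]).ravel()
    return -R.T@t, R.T@np.array([u[0],u[1],1.])
def atz(p,xy,z):
    o,d=ray(p,xy); return o+d*(z-o[2])/d[2]
def tri(rs):
    A=0;b=0
    for o,d in rs:
        d=d/np.linalg.norm(d);M=np.eye(3)-np.outer(d,d);A=A+M;b=b+M@o
    return np.linalg.solve(A,b)
def proj(p,X):
    return cv2.projectPoints(np.array([X],float),cv2.Rodrigues(np.array(p["R"]))[0],np.array(p["t"],float),p["mtx"],np.array(p["dist"]))[0].ravel()
def save(p,n): cv2.imwrite(n,cv2.cvtColor(p["image"],cv2.COLOR_RGB2BGR))
E
cat > a.py <<'E'
from h import *
np.set_printoptions(precision=4,suppress=True)
s=r.read_state();print(s)
Z=dict(dial_top=.0845,shutter_tab=.0745,lamp_unit=0,petri_dish=0,timer=0,reagent_packet=0,specimen_cup=0,reagent_white=0,beaker_250=0,slide_box=0)
ims=[]
P={c:eyes.camera(c) for c in("side","top")}
for k,z in Z.items():
    rs=[]
    for c,p in P.items():
        L=eyes.landmark_of(p,k)
        if L:
            print(k,c,np.round(L[0]["p"],2),np.array(L[0]["xy"]),atz(p,L[0]["xy"],z)); rs.append(ray(p,L[0]["xy"]))
    if len(rs)==2: print("   tri",tri(rs))
im=np.vstack([P["side"]["image"],P["top"]["image"]])
cv2.imwrite("pics/1.png",cv2.cvtColor(cv2.resize(im,(400,600)) if 0 else np.hstack([cv2.resize(P[c]["image"],(400,300)) for c in P]),cv2.COLOR_RGB2BGR))
E
python3 a.py
```

```text
{'time': 0.0, 'joint_positions': array([ 1.1874,  0.3328, -0.0647,  1.461 ,  0.0216,  1.3499, -0.0885]), 'joint_vel': array([ 0.0004, -0.0007, -0.002 , -0.0015,  0.0003, -0.0005,  0.0022]), 'joint_torque': array([ -0.    , -62.3263,   0.0241, -38.9889,  -0.0615,   0.0399,
         0.0002]), 'ee_pos': array([ 0.2205, -0.5844,  0.2218]), 'eef_rot': array([ 0.9838,  0.1794, -0.0001, -0.0007]), 'ft_force': array([-0.4455,  0.3503, -0.0813]), 'torque': array([0.0026, 0.0251, 0.0444]), 'width': 0.08704261761831918}
dial_top side 0.8 [293.1 149.6] [0.5081 0.2801 0.0845]
dial_top top 0.65 [160.2 196.6] [0.4928 0.3183 0.0845]
   tri [0.4957 0.3239 0.0573]
shutter_tab side 0.53 [279.  161.5] [0.4868 0.2021 0.0745]
shutter_tab top 0.61 [193.6 192.8] [0.5081 0.2007 0.0745]
   tri [0.4985 0.1949 0.0842]
lamp_unit side 0.71 [291.  171.4] [0.5111 0.268  0.    ]
lamp_unit top 0.6 [183.  196.9] [0.5047 0.2514 0.    ]
   tri [0.5094 0.2532 0.0074]
petri_dish side 0.74 [170.9 256.7] [ 0.3579 -0.2637  0.    ]
petri_dish top 0.7 [321.  237.3] [ 0.353  -0.2642  0.    ]
   tri [ 0.3548 -0.2633 -0.0022]
timer top 0.72 [175.1 166. ] [0.624 0.285 0.   ]
reagent_packet side 0.88 [202.5 308.3] [ 0.5227 -0.3722  0.    ]
reagent_packet top 0.79 [345.8 192.6] [ 0.5209 -0.3626  0.    ]
   tri [ 0.5206 -0.3659 -0.0087]
specimen_cup side 0.85 [280.2 142.9] [0.4014 0.4375 0.    ]
specimen_cup top 0.87 [136.8 230.2] [0.3789 0.4216 0.    ]
   tri [ 0.3909  0.4282 -0.0003]
reagent_white top 0.57 [157.5 150. ] [0.6873 0.3552 0.    ]
beaker_250 side 0.56 [283.3 292.2] [ 0.6825 -0.2432  0.    ]
beaker_250 top 0.7 [311.1 150.7] [ 0.6838 -0.2352  0.    ]
   tri [ 0.6832 -0.2372 -0.006 ]
slide_box side 0.78 [250.6 159. ] [0.3453 0.2778 0.    ]
slide_box top 0.64 [175.9 242.7] [0.3331 0.2734 0.    ]
   tri [ 0.3387  0.2772 -0.0026]
```

View pics/1.png

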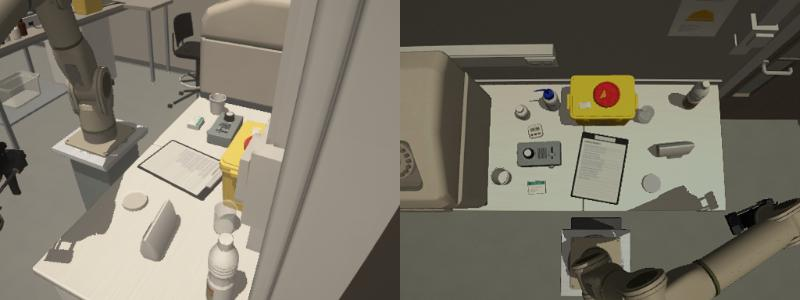

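Emit:
play_rows:
  motion:
    - [0.877,-0.131,-0.5,0,0,-0.189,100]
    - [0.877,-0.131,-0.5,0,0,-0.189,100]
    - [0.877,-0.131,-0.5,0,0,-0.189,100]
    - [0.877,-0.131,-0.5,0,0,-0.189,100]

```text
time: 1.6
ee_pos: [0.3799, -0.4959, 0.325]
eef_rot: [0.945, 0.326, 0.001, 0.001]
ft_force: [-0.5, -0.8, 0.1]
width: 0.0869
```

Emit:
play_rows:
  motion:
    - [0.877,-0.131,0,0,0,-0.189,100]
    - [0.877,-0.131,0,0,0,-0.189,100]
    - [0.877,-0.131,0,0,0,-0.189,100]
    - [0.877,-0.131,0,0,0,-0.189,100]

```text
time: 2.1
ee_pos: [0.501, -0.3664, 0.3221]
eef_rot: [0.887, 0.462, 0.001, -0.001]
ft_force: [-0.7, 0.3, -0.2]
width: 0.0871
```

Emit:
play_rows:
  motion:
    - [0.877,-0.131,0,0,0,-0.189,100]
    - [0.877,-0.131,0,0,0,-0.189,100]
    - [0.877,-0.131,0,0,0,-0.189,100]
    - [0.877,-0.131,0,0,0,-0.189,100]

```text
time: 2.6
ee_pos: [0.5794, -0.2085, 0.3223]
eef_rot: [0.809, 0.588, 0.0, -0.001]
ft_force: [0.8, -0.9, 0.4]
width: 0.0871
```

Emit:
play_rows:
  motion:
    - [0.877,-0.131,0,0,0,-0.189,100]
    - [0.877,-0.131,0,0,0,-0.189,100]
    - [0.877,-0.131,0,0,0,-0.189,100]
    - [0.877,-0.131,0,0,0,-0.189,100]

```text
time: 3.1
ee_pos: [0.6084, -0.0344, 0.3224]
eef_rot: [0.713, 0.701, 0.0, -0.0]
ft_force: [0.6, -0.5, 0.5]
width: 0.0869
```

Emit:
play_rows:
  motion:
    - [0.877,-0.131,0,0,0,-0.189,100]
    - [0.877,-0.131,0,0,0,-0.189,100]
    - [0.877,-0.131,0,0,0,-0.189,100]
    - [0.877,-0.131,0,0,0,-0.189,100]

```text
time: 3.6
ee_pos: [0.5855, 0.1407, 0.3224]
eef_rot: [0.602, 0.798, 0.0, -0.0]
ft_force: [0.1, -0.1, -0.5]
width: 0.0868
```

```bash
cat > b.py <<'E'
from h import *
import sys
np.set_printoptions(precision=4,suppress=True)
s=r.read_state();print(s["ee_pos"],s["joint_positions"])
P={c:eyes.camera(c) for c in("wrist","top")}
Z=dict(dial_top=.0845,shutter_tab=.0745,lamp_unit=0,timer=0)
for k,z in Z.items():
    rs=[]
    for c,p in P.items():
        for L in eyes.landmark_of(p,k)[:1]:
            print(k,c,np.round(L["p"],2),np.array(L["xy"]),atz(p,L["xy"],z)); rs.append(ray(p,L["xy"]))
    if len(rs)==2: print("   tri",tri(rs))
    for L in eyes.regions_of(P["wrist"],k)[:1]: print("   reg",L["p"],L["xy"],L["region"].sum(),atz(P["wrist"],L["xy"],z))
save(P["wrist"],sys.argv[1])
E
python3 b.py pics/2.png
```

```text
[0.5855 0.1407 0.3224] [ 0.2176  0.3233 -0.6928  1.3277  0.2038  1.5618 -0.1728]
dial_top wrist 0.66 [232.1  13.4] [0.4963 0.3101 0.0845]
dial_top top 0.73 [162.3 197.7] [0.4889 0.3106 0.0845]
   tri [0.4923 0.3159 0.0614]
shutter_tab wrist 0.69 [208.1 103.9] [0.4901 0.2005 0.0745]
shutter_tab top 0.49 [194.5 195.7] [0.4976 0.1972 0.0745]
   tri [0.4941 0.198  0.0884]
   reg 0.66 [213.0, 103.8] 277 [0.4963 0.2024 0.0745]
lamp_unit wrist 0.93 [234.7  64.8] [0.5026 0.2656 0.    ]
lamp_unit top 0.83 [179.4 197.1] [0.5039 0.265  0.    ]
   tri [0.5032 0.2647 0.0039]
   reg 0.76 [227.7, 63.8] 11204 [ 0.492  0.264 -0.   ]
timer wrist 0.88 [311.6  70.6] [0.618  0.2901 0.    ]
   reg 0.58 [311.2, 69.8] 1934 [0.617 0.291 0.   ]
```

View pics/2.png

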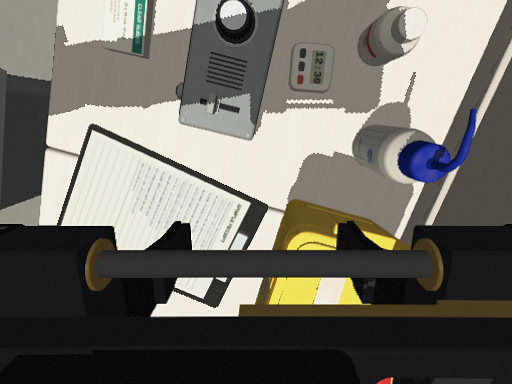

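Emit:
play_rows:
  motion:
    - [0.5,-0.2,0.3,0,0,0,100]
    - [0.5,-0.2,0.3,0,0,0,100]
    - [0.5,-0.2,0.3,0,0,0,100]
    - [0.5,-0.2,0.3,0,0,0,100]

```text
time: 4.8
ee_pos: [0.5211, 0.2236, 0.2629]
eef_rot: [0.604, 0.797, 0.0, 0.0]
ft_force: [-0.3, 0.1, -0.5]
width: 0.0869
```

```bash
python3 b.py pics/3.png
```

```text
[0.5211 0.2236 0.2629] [ 0.1383  0.2639 -0.7473  1.5257  0.181   1.4224 -0.3442]
dial_top wrist 0.57 [260.8  94.4] [0.4924 0.3105 0.0845]
dial_top top 0.52 [164.  196.5] [0.4932 0.3047 0.0845]
   tri [0.4937 0.3095 0.0706]
   reg 0.81 [254.0, 126.4] 14766 [0.4942 0.2755 0.0845]
shutter_tab wrist 0.65 [237.4 183.4] [0.4923 0.2037 0.0745]
   reg 0.57 [238.5, 183.6] 305 [0.4937 0.2038 0.0745]
lamp_unit wrist 0.73 [257.1 130.2] [0.4982 0.2673 0.    ]
   reg 0.9 [256.6, 125.4] 14613 [0.4958 0.2735 0.    ]
timer wrist 0.57 [340.4 135.5] [0.6142 0.2923 0.    ]
   reg 0.78 [340.0, 135.2] 2221 [0.6135 0.2925 0.    ]
```

View pics/3.png

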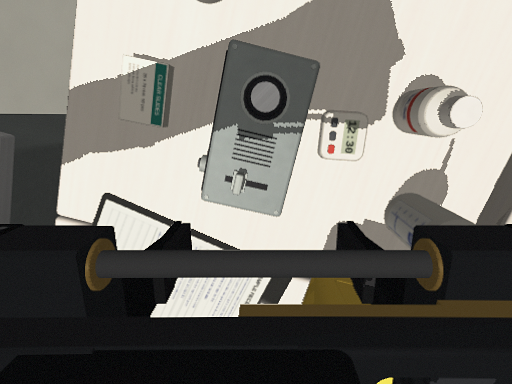

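```bash
cat > c.py <<'E'
from h import *
np.set_printoptions(precision=4,suppress=True)
p=eyes.camera("wrist"); C=[atz(p,c,.055)[:2] for c in([231,41],[319,65],[280,215],[202,199])]
C=np.array(C);print(C,"ctr",C.mean(0)); 
y=(C[0]+C[1]-C[2]-C[3])/2; x=(C[1]+C[2]-C[0]-C[3])/2
print("size",np.linalg.norm(x),np.linalg.norm(y),"yaw",np.degrees([np.arctan2(x[1],x[0]),np.arctan2(-y[0],y[1])]))
g=cv2.cvtColor(p["image"],cv2.COLOR_RGB2GRAY).astype(int); 
m=np.zeros(g.shape,np.uint8); m[60:135,230:300]=(g[60:135,230:300]<45)
n,l,st,ce=cv2.connectedComponentsWithStats(m); k=1+st[1:,4].argmax(); print("dark",st[k])
cs,_=cv2.findContours((l==k).astype(np.uint8),cv2.RETR_EXTERNAL,2); c=max(cs,key=len); e=cv2.fitEllipse(c);print("outer",e,atz(p,e[0],.0575))
f=(l==k).astype(np.uint8); f2=cv2.drawContours(np.zeros_like(f),[c],-1,1,-1)-f
n,l2,st,ce=cv2.connectedComponentsWithStats(f2);k=1+st[1:,4].argmax();print("inner",st[k],ce[k],atz(p,ce[k],.0845))
print("TCP px",proj(p,r.read_state()["ee_pos"]))
for X in([.493,.31,.0845],[.493,.31,.0575]):print(proj(p,X))
im=cv2.cvtColor(p["image"],cv2.COLOR_RGB2BGR)[20:240,180:380];cv2.imwrite("pics/4.png",cv2.resize(im,None,fx=2.7,fy=2.7))
E
python3 c.py
```

```text
[[0.4429 0.3588]
 [0.5474 0.3621]
 [0.5566 0.1729]
 [0.4518 0.1664]] ctr [0.4997 0.265 ]
size 0.10477895687132388 0.1909896569587402 yaw [2.6756 2.7133]
dark [244  76  43  45 769]
outer ((265.2196960449219, 98.02700805664062), (42.05635452270508, 43.90238571166992), 178.99818420410156) [0.4972 0.31   0.0575]
inner [251  82  30  32 742] [265.3423  97.1631] [0.4973 0.3097 0.0845]
TCP px [265.4127 238.4122]
[261.6514  95.7182]
[261.8023  97.0155]
```

View pics/4.png

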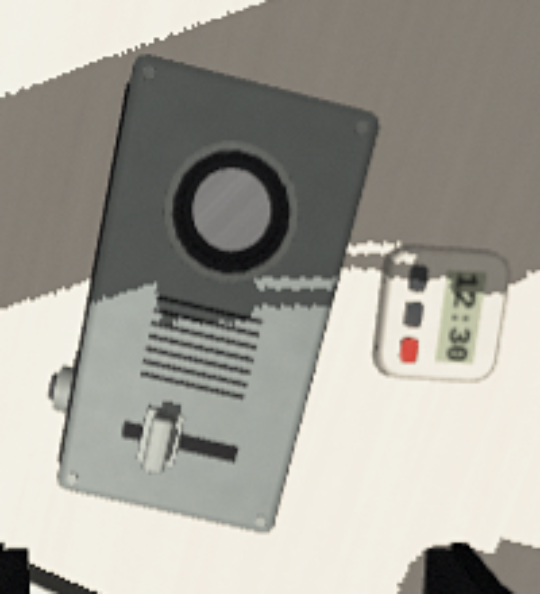

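Emit:
play_rows:
  motion:
    - [0.447,0.002,0.2,0,0,0.55,100]
    - [0.447,0.002,0.2,0,0,0.55,100]
    - [0.447,0.002,0.2,0,0,0.55,100]
    - [0.447,0.002,0.2,0,0,0.55,100]
    - [0.447,0.002,0.2,0,0,0.55,100]

```text
time: 6.18
ee_pos: [0.4967, 0.3103, 0.2224]
eef_rot: [0.883, 0.469, -0.0, 0.0]
ft_force: [-0.5, -0.2, 1.0]
width: 0.087
```

Emit:
play_rows:
  motion:
    - [0,0,0.2,0,0,0.33,100]
    - [0,0,0.3,0,0,0.33,100]
    - [0,0,0.3,0,0,0.33,100]
    - [0,0,0.3,0,0,0.33,100]
    - [0,0,0.3,0,0,0.33,100]

```text
time: 6.8
ee_pos: [0.4969, 0.3104, 0.1629]
eef_rot: [0.973, 0.231, 0.0, -0.0]
ft_force: [0.1, -0.6, 0.4]
width: 0.0874
```

```bash
cat > d.py <<'E'
from h import *
np.set_printoptions(precision=3,suppress=True)
s=r.read_state();q=s["eef_rot"];y=2*np.arctan2(q[1],q[0])
print("t",round(s["time"],2),"pos",np.round(s["ee_pos"],4),"yaw",round(y,3),"q",s["joint_positions"],"F",s["ft_force"],"M",s["torque"],"w",round(s["width"],4))
E
python3 d.py; python3 c.py >/dev/null; python3 - <<'E'
from h import *
s=r.read_state();q=s["eef_rot"];psi=2*np.arctan2(q[1],q[0]);d=np.array([.4973,.3098])-s["ee_pos"][:2]
print("shift frac", (d@[np.cos(psi),np.sin(psi)])/.2,(d@[np.sin(psi),-np.cos(psi)])/.2)
E
```

```text
t 6.8 pos [0.497 0.31  0.163] yaw 0.466 q [-0.167  0.342 -0.573  1.623  0.194  1.234 -1.882] F [ 0.123 -0.631  0.425] M [-0.033 -0.02   0.023] w 0.0874
shift frac 0.0003389645684175804 0.0031671864836037723Traceback (most recent call last):
  File "c.py", line 9, in <module>
    n,l,st,ce=cv2.connectedComponentsWithStats(m); k=1+st[1:,4].argmax(); print("dark",st[k])
                                                       ~~~~~~~~~~~~~~~^^
ValueError: attempt to get argmax of an empty sequence
```

Emit:
play_rows:
  motion:
    - [0,0.003,0.1,0,0,-0.55,100]
    - [0,0.003,0.1,0,0,-0.55,100]
    - [0,0.003,0.1,0,0,-0.55,100]
    - [0,0.003,0.1,0,0,-0.55,100]
    - [0,0.003,0.1,0,0,-0.55,100]

```text
time: 7.48
ee_pos: [0.4973, 0.3096, 0.1428]
eef_rot: [0.786, 0.618, 0.0, 0.0]
ft_force: [-0.1, -0.3, 0.4]
width: 0.0869
```

Emit:
play_rows:
  motion:
    - [0,0,0.1,0,0,-0.38,100]
    - [0,0,0.2,0,0,-0.38,100]
    - [0,0,0.3,0,0,-0.38,100]
    - [0,0,0.395,0,0,-0.38,100]
    - [0,0,0.395,0,0,-0.38,100]

```text
time: 8.1
ee_pos: [0.4965, 0.309, 0.0622]
eef_rot: [0.573, 0.82, -0.001, -0.001]
ft_force: [0.3, -0.1, -0.0]
width: 0.087
```

```bash
python3 d.py
```

```text
t 8.1 pos [0.496 0.309 0.062] yaw 1.921 q [-0.019  0.507 -0.772  1.711  0.392  1.088 -0.565] F [ 0.313 -0.075 -0.039] M [-0.006 -0.084 -0.029] w 0.087
```

Emit:
play_rows:
  motion:
    - [0,0,-0.005,0,0,0,30]
    - [0,0,-0.005,0,0,0,30]
    - [0,0,-0.005,0,0,0,30]
    - [0,0,-0.005,0,0,0,30]
    - [0,0,-0.005,0,0,0,30]
  squeeze: 25

```text
time: 8.72
ee_pos: [0.4971, 0.3096, 0.0646]
eef_rot: [0.572, 0.82, 0.0, 0.0]
ft_force: [0.0, -0.1, 0.3]
width: 0.0448
```

```bash
python3 d.py
```

```text
t 8.72 pos [0.497 0.31  0.065] yaw 1.924 q [-0.019  0.504 -0.774  1.709  0.391  1.09  -0.562] F [ 0.023 -0.113  0.292] M [-0.006 -0.134 -0.017] w 0.0448
```

Emit:
play_rows:
  motion:
    - [0,0,0,0,0,0,30]
    - [0,0,0,0,0,0,30]
    - [0,0,0,0,0,0,30]

```text
time: 9.1
ee_pos: [0.4983, 0.31, 0.0648]
eef_rot: [0.572, 0.82, 0.001, 0.0]
ft_force: [5.5, 2.6, -2.6]
width: 0.0418
```

```bash
python3 d.py
```

```text
t 9.1 pos [0.498 0.31  0.065] yaw 1.923 q [-0.018  0.504 -0.773  1.708  0.391  1.088 -0.562] F [ 5.52   2.604 -2.619] M [ 0.518 -1.098  0.037] w 0.0418
```

Emit:
play_rows:
  motion:
    - [0,0.006,0,0,0,0,30]
    - [0,0.006,0,0,0,-0.051,30]
    - [0,0.006,0,0,0,-0.051,30]

```text
time: 9.48
ee_pos: [0.4983, 0.3101, 0.0648]
eef_rot: [0.539, 0.842, 0.0, 0.0]
ft_force: [-0.6, 0.6, 2.8]
width: 0.0412
```

```bash
python3 d.py
```

```text
t 9.47 pos [0.498 0.31  0.065] yaw 2.003 q [-0.008  0.511 -0.788  1.705  0.401  1.095 -0.488] F [-0.574  0.577  2.8  ] M [-0.134  0.018  0.024] w 0.0412
```

Emit:
play_rows:
  motion:
    - [0,0,0,0,0,-0.051,30]
    - [0,0,0,0,0,-0.051,30]

```text
time: 9.72
ee_pos: [0.4983, 0.3101, 0.0648]
eef_rot: [0.505, 0.863, 0.0, 0.0]
ft_force: [-0.1, -1.5, 4.8]
width: 0.0412
```

```bash
python3 d.py
```

```text
t 9.72 pos [0.498 0.31  0.065] yaw 2.082 q [ 0.002  0.517 -0.803  1.704  0.411  1.098 -0.416] F [-0.112 -1.493  4.796] M [-0.23   0.056 -0.119] w 0.0412
```

Emit:
play_rows:
  motion:
    - [0,0,0,0,0,-0.051,30]
    - [0,0,0,0,0,-0.051,30]

```text
time: 9.98
ee_pos: [0.4983, 0.3101, 0.0647]
eef_rot: [0.471, 0.882, 0.0, 0.0]
ft_force: [-0.0, -0.6, 3.3]
width: 0.0414
```

```bash
python3 d.py
```

```text
t 9.97 pos [0.498 0.31  0.065] yaw 2.161 q [ 0.013  0.522 -0.818  1.704  0.421  1.101 -0.343] F [-0.019 -0.598  3.297] M [-0.456  0.051 -0.132] w 0.0414
```

Emit:
play_rows:
  motion:
    - [0,0,0,0,0,-0.051,30]
    - [0,0,0,0,0,-0.051,30]

```text
time: 10.22
ee_pos: [0.4983, 0.31, 0.0647]
eef_rot: [0.435, 0.9, -0.0, 0.0]
ft_force: [-0.8, -0.5, 8.3]
width: 0.0414
```

```bash
python3 d.py
```

```text
t 10.22 pos [0.498 0.31  0.065] yaw 2.241 q [ 0.024  0.528 -0.833  1.703  0.431  1.104 -0.27 ] F [-0.84  -0.509  8.27 ] M [-0.203  0.206  0.009] w 0.0414
```

Emit:
play_rows:
  motion:
    - [0,0,0,0,0,-0.051,30]
    - [0,0,0,0,0,-0.051,30]

```text
time: 10.48
ee_pos: [0.4983, 0.31, 0.0647]
eef_rot: [0.399, 0.917, -0.0, 0.0]
ft_force: [0.6, -0.6, 6.2]
width: 0.0416
```

```bash
python3 d.py
```

```text
t 10.47 pos [0.498 0.31  0.065] yaw 2.322 q [ 0.034  0.534 -0.849  1.703  0.441  1.108 -0.196] F [ 0.586 -0.579  6.248] M [-0.215  0.034  0.076] w 0.0416
```

Emit:
play_rows:
  motion:
    - [0,0,0,0,0,-0.051,30]
    - [0,0,0,0,0,-0.051,30]

```text
time: 10.72
ee_pos: [0.4983, 0.31, 0.0647]
eef_rot: [0.361, 0.932, -0.0, 0.0]
ft_force: [0.6, -1.0, 3.5]
width: 0.0412
```

```bash
python3 d.py
```

```text
t 10.72 pos [0.498 0.31  0.065] yaw 2.402 q [ 0.045  0.54  -0.864  1.702  0.452  1.112 -0.123] F [ 0.628 -0.975  3.478] M [-0.616 -0.038  0.123] w 0.0412
```

Emit:
play_rows:
  motion:
    - [0,0,0,0,0,-0.051,30]
    - [0,0,0,0,0,-0.051,30]

```text
time: 10.98
ee_pos: [0.4983, 0.31, 0.0647]
eef_rot: [0.324, 0.946, -0.0, 0.0]
ft_force: [-0.1, -1.8, 3.9]
width: 0.0414
```

```bash
python3 d.py
```

```text
t 10.97 pos [0.498 0.31  0.065] yaw 2.482 q [ 0.056  0.546 -0.879  1.702  0.462  1.115 -0.05 ] F [-0.137 -1.761  3.882] M [-0.592  0.01   0.15 ] w 0.0414
```

Emit:
play_rows:
  motion:
    - [0,0,0,0,0,-0.045,30]
    - [0,0,0,0,0,-0.045,30]

```text
time: 11.22
ee_pos: [0.4983, 0.31, 0.0647]
eef_rot: [0.29, 0.957, -0.0, 0.0]
ft_force: [0.4, -0.7, 6.2]
width: 0.0414
```

```bash
python3 d.py
```

```text
t 11.22 pos [0.498 0.31  0.065] yaw 2.553 q [ 0.065  0.552 -0.893  1.701  0.471  1.119  0.014] F [ 0.374 -0.718  6.247] M [-0.381  0.025  0.04 ] w 0.0414
```

Emit:
play_rows:
  motion:
    - [0,0,0,0,0,-0.045,30]
    - [0,0,0,0,0,-0.045,30]

```text
time: 11.48
ee_pos: [0.4983, 0.31, 0.0647]
eef_rot: [0.256, 0.967, -0.0, 0.0]
ft_force: [0.2, -0.9, 6.3]
width: 0.0414
```

```bash
python3 d.py
```

```text
t 11.47 pos [0.498 0.31  0.065] yaw 2.623 q [ 0.074  0.558 -0.906  1.701  0.481  1.122  0.079] F [ 0.191 -0.854  6.316] M [-0.422  0.019  0.016] w 0.0414
```

Emit:
play_rows:
  motion:
    - [0,0,0,0,0,-0.045,30]
    - [0,0,0,0,0,-0.045,30]

```text
time: 11.72
ee_pos: [0.4983, 0.31, 0.0647]
eef_rot: [0.222, 0.975, -0.0, 0.0]
ft_force: [-0.2, -1.5, 6.0]
width: 0.0411
```

```bash
python3 d.py
```

```text
t 11.72 pos [0.498 0.31  0.065] yaw 2.694 q [ 0.083  0.563 -0.92   1.7    0.49   1.126  0.143] F [-0.221 -1.518  6.03 ] M [-0.489  0.038  0.031] w 0.0411
```

Emit:
play_rows:
  motion:
    - [0,0,0,0,0,-0.045,30]
    - [0,0,0,0,0,-0.045,30]

```text
time: 11.98
ee_pos: [0.4983, 0.3099, 0.0647]
eef_rot: [0.187, 0.982, -0.0, 0.0]
ft_force: [0.5, -1.2, 5.2]
width: 0.0415
```

```bash
python3 d.py
```

```text
t 11.97 pos [0.498 0.31  0.065] yaw 2.765 q [ 0.092  0.57  -0.933  1.7    0.5    1.13   0.207] F [ 0.465 -1.192  5.174] M [-0.443  0.067 -0.011] w 0.0415
```

Emit:
play_rows:
  motion:
    - [0,0,0,0,0,-0.045,30]
    - [0,0,0,0,0,-0.045,30]

```text
time: 12.22
ee_pos: [0.4983, 0.3099, 0.0647]
eef_rot: [0.153, 0.988, -0.0, 0.0]
ft_force: [0.9, -0.8, 6.3]
width: 0.0418
```

```bash
python3 d.py
```

```text
t 12.22 pos [0.498 0.31  0.065] yaw 2.835 q [ 0.101  0.576 -0.947  1.7    0.51   1.134  0.271] F [ 0.894 -0.792  6.279] M [-0.515  0.072 -0.114] w 0.0418
```

Emit:
play_rows:
  motion:
    - [0,0,0,0,0,-0.045,30]
    - [0,0,0,0,0,-0.045,30]

```text
time: 12.48
ee_pos: [0.4983, 0.3099, 0.0647]
eef_rot: [0.118, 0.993, -0.0, 0.0]
ft_force: [0.2, -0.4, 7.1]
width: 0.042
```

```bash
python3 d.py
```

```text
t 12.47 pos [0.498 0.31  0.065] yaw 2.906 q [ 0.11   0.582 -0.96   1.699  0.52   1.138  0.336] F [ 0.25  -0.38   7.069] M [-0.292  0.16  -0.119] w 0.042
```

Emit:
play_rows:
  motion:
    - [0,0,0,0,0,-0.045,30]
    - [0,0,0,0,0,-0.045,30]

```text
time: 12.72
ee_pos: [0.4983, 0.3099, 0.0647]
eef_rot: [0.082, 0.997, -0.0, 0.0]
ft_force: [0.2, -1.9, 7.1]
width: 0.0416
```

```bash
python3 d.py
```

```text
t 12.72 pos [0.498 0.31  0.065] yaw 2.977 q [ 0.118  0.589 -0.974  1.699  0.53   1.142  0.4  ] F [ 0.196 -1.909  7.114] M [-0.349 -0.037 -0.02 ] w 0.0416
```

Emit:
play_rows:
  motion:
    - [0,0,0,0,0,-0.045,30]
    - [0,0,0,0,0,-0.045,30]

```text
time: 12.98
ee_pos: [0.4983, 0.3099, 0.0647]
eef_rot: [0.047, 0.999, -0.0, 0.0]
ft_force: [0.1, -1.3, 5.8]
width: 0.0415
```

```bash
python3 d.py
```

```text
t 12.97 pos [0.498 0.31  0.065] yaw 3.047 q [ 0.127  0.596 -0.987  1.698  0.54   1.146  0.464] F [ 0.099 -1.331  5.779] M [-0.413 -0.273  0.055] w 0.0415
```

Emit:
play_rows:
  motion:
    - [0,0,0,0,0,-0.045,30]
    - [0,0,0,0,0,-0.045,30]

```text
time: 13.22
ee_pos: [0.4983, 0.3098, 0.0647]
eef_rot: [0.012, 1.0, -0.0, 0.0]
ft_force: [0.1, -2.4, 4.6]
width: 0.0414
```

```bash
python3 d.py
```

```text
t 13.22 pos [0.498 0.31  0.065] yaw 3.118 q [ 0.135  0.603 -1.     1.698  0.55   1.151  0.528] F [ 0.051 -2.395  4.614] M [-0.709 -0.088  0.098] w 0.0414
```

Emit:
play_rows:
  motion:
    - [0,0,0,0,0,-0.09,30]
    - [0,0,0,0,0,-0.09,30]
    - [0,0,0,0,0,-0.09,30]

```text
time: 13.6
ee_pos: [0.4983, 0.3098, 0.0647]
eef_rot: [-0.058, 0.998, -0.0, 0.0]
ft_force: [-0.3, -1.7, 6.4]
width: 0.0409
```

```bash
python3 d.py
```

```text
t 13.6 pos [0.498 0.31  0.065] yaw 3.259 q [ 0.152  0.617 -1.027  1.697  0.571  1.16   0.655] F [-0.254 -1.65   6.395] M [-0.476 -0.058  0.054] w 0.0409
```

Emit:
play_rows:
  motion:
    - [0,0,0,0,0,-0.045,30]
    - [0,0,0,0,0,-0.045,30]

```text
time: 13.85
ee_pos: [0.4983, 0.3098, 0.0647]
eef_rot: [-0.094, 0.996, -0.0, 0.0]
ft_force: [-1.1, -0.6, 6.3]
width: 0.0414
```

```bash
python3 d.py
```

```text
t 13.85 pos [0.498 0.31  0.065] yaw 3.33 q [ 0.16   0.624 -1.04   1.697  0.582  1.165  0.72 ] F [-1.051 -0.572  6.251] M [-0.544 -0.04   0.02 ] w 0.0414
```

Emit:
play_rows:
  motion:
    - [0,0,0,0,0,-0.045,30]
    - [0,0,0,0,0,-0.045,30]

```text
time: 14.1
ee_pos: [0.4983, 0.3098, 0.0647]
eef_rot: [-0.129, 0.992, -0.0, 0.0]
ft_force: [-1.2, -1.4, 7.1]
width: 0.0413
```

```bash
python3 d.py
```

```text
t 14.1 pos [0.498 0.31  0.065] yaw 3.401 q [ 0.168  0.632 -1.054  1.697  0.592  1.17   0.784] F [-1.235 -1.382  7.094] M [-0.609 -0.083 -0.028] w 0.0413
```

Emit:
play_rows:
  motion:
    - [0,0,0,0,0,-0.045,30]
    - [0,0,0,0,0,-0.045,30]

```text
time: 14.35
ee_pos: [0.4983, 0.3098, 0.0647]
eef_rot: [-0.164, 0.986, -0.0, -0.0]
ft_force: [-1.7, -1.8, 6.5]
width: 0.0413
```

```bash
python3 d.py
```

```text
t 14.35 pos [0.498 0.31  0.065] yaw 3.471 q [ 0.176  0.639 -1.067  1.696  0.603  1.175  0.848] F [-1.664 -1.849  6.535] M [-0.693  0.017 -0.283] w 0.0413
```

Emit:
play_rows:
  motion:
    - [0,0,0,0,0,-0.045,30]
    - [0,0,0,0,0,-0.045,30]

```text
time: 14.6
ee_pos: [0.4984, 0.3098, 0.0647]
eef_rot: [-0.199, 0.98, -0.0, 0.0]
ft_force: [-0.2, -1.9, 7.0]
width: 0.0414
```

```bash
python3 d.py
```

```text
t 14.6 pos [0.498 0.31  0.065] yaw 3.542 q [ 0.183  0.647 -1.08   1.696  0.613  1.18   0.912] F [-0.245 -1.856  7.039] M [-0.536 -0.047 -0.132] w 0.0414
```

Emit:
play_rows:
  motion:
    - [0,0,0,0,0,-0.045,30]
    - [0,0,0,0,0,-0.045,30]

```text
time: 14.85
ee_pos: [0.4983, 0.3098, 0.0647]
eef_rot: [-0.233, 0.972, -0.0, 0.0]
ft_force: [-1.2, -2.7, 8.0]
width: 0.0413
```

```bash
python3 d.py
```

```text
t 14.85 pos [0.498 0.31  0.065] yaw 3.613 q [ 0.191  0.655 -1.093  1.696  0.624  1.185  0.976] F [-1.224 -2.656  7.951] M [-0.663  0.069 -0.046] w 0.0413
```

Emit:
play_rows:
  motion:
    - [0,0,0,0,0,-0.045,30]
    - [0,0,0,0,0,-0.045,30]

```text
time: 15.1
ee_pos: [0.4984, 0.3098, 0.0647]
eef_rot: [-0.268, 0.964, -0.0, 0.0]
ft_force: [1.3, -0.5, 4.1]
width: 0.0414
```

```bash
python3 d.py
```

```text
t 15.1 pos [0.498 0.31  0.065] yaw 3.684 q [ 0.198  0.663 -1.106  1.695  0.635  1.19   1.04 ] F [ 1.293 -0.529  4.124] M [-0.419 -0.361  0.067] w 0.0414
```

Emit:
play_rows:
  motion:
    - [0,0,0,0,0,-0.09,30]
    - [0,0,0,0,0,-0.09,30]
    - [0,0,0,0,0,-0.09,30]

```text
time: 15.48
ee_pos: [0.4984, 0.3097, 0.0647]
eef_rot: [-0.335, 0.942, -0.0, 0.0]
ft_force: [-0.5, -1.0, 6.3]
width: 0.0412
```

```bash
python3 d.py
```

```text
t 15.47 pos [0.498 0.31  0.065] yaw 3.824 q [ 0.212  0.68  -1.131  1.695  0.657  1.201  1.167] F [-0.503 -1.018  6.253] M [-0.369 -0.034  0.153] w 0.0412
```

Emit:
play_rows:
  motion:
    - [0,0,0,0,0,-0.045,30]
    - [0,0,0,0,0,-0.045,30]

```text
time: 15.72
ee_pos: [0.4984, 0.3098, 0.0647]
eef_rot: [-0.368, 0.93, -0.0, 0.0]
ft_force: [-1.2, -1.8, 6.9]
width: 0.0414
```

```bash
python3 d.py
```

```text
t 15.72 pos [0.498 0.31  0.065] yaw 3.896 q [ 0.219  0.688 -1.144  1.694  0.668  1.207  1.232] F [-1.187 -1.847  6.878] M [-0.557 -0.133  0.058] w 0.0414
```

Emit:
play_rows:
  motion:
    - [0,0,0,0,0,-0.045,30]
    - [0,0,0,0,0,-0.045,30]

```text
time: 15.98
ee_pos: [0.4984, 0.3097, 0.0647]
eef_rot: [-0.401, 0.916, -0.0, 0.0]
ft_force: [-1.0, -3.4, 6.9]
width: 0.0415
```

```bash
python3 d.py
```

```text
t 15.97 pos [0.498 0.31  0.065] yaw 3.966 q [ 0.226  0.697 -1.157  1.694  0.679  1.213  1.296] F [-1.037 -3.353  6.913] M [-0.635 -0.161  0.065] w 0.0415
```

Emit:
play_rows:
  motion:
    - [0,0,0,0,0,-0.04,30]
    - [0,0,0,0,0,-0.04,30]

```text
time: 16.23
ee_pos: [0.4985, 0.3097, 0.0647]
eef_rot: [-0.429, 0.903, -0.0, -0.0]
ft_force: [-0.6, -2.8, 7.0]
width: 0.0416
```

```bash
python3 d.py
```

```text
t 16.23 pos [0.498 0.31  0.065] yaw 4.029 q [ 0.232  0.704 -1.168  1.694  0.689  1.218  1.352] F [-0.644 -2.75   7.047] M [-0.528 -0.207  0.028] w 0.0416
```

Emit:
play_rows:
  motion:
    - [0,0,0,0,0,-0.04,30]
    - [0,0,0,0,0,-0.04,30]

```text
time: 16.48
ee_pos: [0.4985, 0.3097, 0.0647]
eef_rot: [-0.457, 0.889, -0.0, 0.0]
ft_force: [0.6, -3.7, 6.6]
width: 0.0416
```

```bash
python3 d.py
```

```text
t 16.48 pos [0.498 0.31  0.065] yaw 4.092 q [ 0.237  0.712 -1.179  1.694  0.698  1.224  1.409] F [ 0.583 -3.668  6.589] M [-0.569 -0.143  0.019] w 0.0416
```

Emit:
play_rows:
  motion:
    - [0,0,0,0,0,-0.04,30]
    - [0,0,0,0,0,-0.04,30]

```text
time: 16.73
ee_pos: [0.4985, 0.3097, 0.0647]
eef_rot: [-0.485, 0.875, -0.0, -0.0]
ft_force: [-0.4, -3.1, 7.6]
width: 0.0412
```

```bash
python3 d.py
```

```text
t 16.73 pos [0.498 0.31  0.065] yaw 4.154 q [ 0.243  0.72  -1.189  1.693  0.708  1.229  1.466] F [-0.364 -3.074  7.602] M [-0.484  0.044 -0.372] w 0.0412
```

Emit:
play_rows:
  motion:
    - [0,0,0,0,0,-0.04,30]
    - [0,0,0,0,0,-0.04,30]

```text
time: 16.98
ee_pos: [0.4985, 0.3097, 0.0647]
eef_rot: [-0.512, 0.859, -0.0, -0.0]
ft_force: [-1.0, -2.6, 7.4]
width: 0.0415
```

```bash
python3 d.py
```

```text
t 16.98 pos [0.498 0.31  0.065] yaw 4.216 q [ 0.248  0.728 -1.2    1.693  0.717  1.235  1.523] F [-0.981 -2.554  7.418] M [-0.448  0.09  -0.443] w 0.0415
```

Emit:
play_rows:
  motion:
    - [0,0,0,0,0,-0.025,30]
    - [0,0,0,0,0,-0.025,30]

```text
time: 17.23
ee_pos: [0.4985, 0.3096, 0.0647]
eef_rot: [-0.528, 0.849, -0.0, -0.0]
ft_force: [0.7, -2.6, 7.9]
width: 0.0411
```

```bash
python3 d.py
```

```text
t 17.23 pos [0.498 0.31  0.065] yaw 4.255 q [ 0.252  0.733 -1.207  1.693  0.723  1.238  1.558] F [ 0.716 -2.571  7.939] M [-0.427  0.111 -0.499] w 0.0411
```

Emit:
play_rows:
  motion:
    - [0,0,0,0,0,0.1,30]
    - [0,0,0,0,0,0.2,30]
    - [0,0,0,0,0,0.2,30]

```text
time: 17.6
ee_pos: [0.4984, 0.3097, 0.0647]
eef_rot: [-0.39, 0.921, -0.001, 0.0]
ft_force: [-0.1, -2.4, 6.5]
width: 0.0414
```

```bash
python3 d.py
```

```text
t 17.6 pos [0.498 0.31  0.065] yaw 3.943 q [ 0.223  0.693 -1.152  1.694  0.675  1.211  1.274] F [-0.074 -2.444  6.458] M [-0.504 -0.121 -0.052] w 0.0414
```

Emit:
play_rows:
  motion:
    - [0,0,0,0,0,0.06,30]
    - [0,0,0,0,0,0.06,30]

```text
time: 17.85
ee_pos: [0.4984, 0.3098, 0.0647]
eef_rot: [-0.347, 0.938, -0.001, 0.0]
ft_force: [-0.8, -3.1, 7.1]
width: 0.0414
```

```bash
python3 d.py
```

```text
t 17.85 pos [0.498 0.31  0.065] yaw 3.851 q [ 0.215  0.683 -1.136  1.695  0.661  1.203  1.191] F [-0.824 -3.122  7.108] M [-0.595 -0.088  0.228] w 0.0414
```

Emit:
play_rows:
  motion:
    - [0,0,0,0,0,0.06,30]
    - [0,0,0,0,0,0.06,30]

```text
time: 18.1
ee_pos: [0.4984, 0.3098, 0.0647]
eef_rot: [-0.303, 0.953, -0.001, 0.0]
ft_force: [2.0, -1.4, 4.6]
width: 0.0412
```

```bash
python3 d.py
```

```text
t 18.1 pos [0.498 0.31  0.065] yaw 3.757 q [ 0.206  0.671 -1.119  1.695  0.646  1.196  1.106] F [ 1.954 -1.397  4.609] M [-0.399 -0.384  0.1  ] w 0.0412
```

Emit:
play_rows:
  motion:
    - [0,0,0,0,0,0.06,30]
    - [0,0,0,0,0,0.06,30]

```text
time: 18.35
ee_pos: [0.4984, 0.3098, 0.0647]
eef_rot: [-0.257, 0.966, -0.0, 0.0]
ft_force: [-1.7, -2.6, 8.9]
width: 0.0413
```

```bash
python3 d.py
```

```text
t 18.35 pos [0.498 0.31  0.065] yaw 3.662 q [ 0.196  0.661 -1.102  1.695  0.632  1.189  1.021] F [-1.684 -2.589  8.908] M [-0.71   0.192 -0.026] w 0.0413
```

Emit:
play_rows:
  motion:
    - [0,0,0,0,0,0.06,30]
    - [0,0,0,0,0,0.06,30]

```text
time: 18.6
ee_pos: [0.4984, 0.3098, 0.0647]
eef_rot: [-0.212, 0.977, -0.0, 0.0]
ft_force: [-1.7, -3.1, 8.4]
width: 0.0411
```

```bash
python3 d.py
```

```text
t 18.6 pos [0.498 0.31  0.065] yaw 3.568 q [ 0.186  0.65  -1.084  1.696  0.618  1.182  0.935] F [-1.667 -3.106  8.413] M [-0.835  0.164 -0.152] w 0.0411
```

Emit:
play_rows:
  motion:
    - [0,0,0,0,0,0.06,30]
    - [0,0,0,0,0,0.06,30]

```text
time: 18.85
ee_pos: [0.4984, 0.3098, 0.0647]
eef_rot: [-0.165, 0.986, -0.0, 0.0]
ft_force: [-3.9, -2.4, 10.5]
width: 0.0414
```

```bash
python3 d.py
```

```text
t 18.85 pos [0.498 0.31  0.065] yaw 3.473 q [ 0.176  0.64  -1.067  1.696  0.603  1.175  0.85 ] F [-3.86  -2.418 10.495] M [-0.753  0.569 -0.163] w 0.0414
```

Emit:
play_rows:
  motion:
    - [0,0,0,0,0,0.06,30]
    - [0,0,0,0,0,0.06,30]

```text
time: 19.1
ee_pos: [0.4983, 0.3098, 0.0647]
eef_rot: [-0.119, 0.993, -0.0, 0.0]
ft_force: [-0.8, -1.9, 5.9]
width: 0.0414
```

```bash
python3 d.py
```

```text
t 19.1 pos [0.498 0.31  0.065] yaw 3.379 q [ 0.165  0.629 -1.049  1.697  0.589  1.168  0.765] F [-0.783 -1.895  5.86 ] M [-0.656 -0.048 -0.023] w 0.0414
```

Emit:
play_rows:
  motion:
    - [0,0,0,0,0,0.06,30]
    - [0,0,0,0,0,0.06,30]

```text
time: 19.35
ee_pos: [0.4983, 0.3098, 0.0647]
eef_rot: [-0.072, 0.997, -0.0, 0.0]
ft_force: [-0.7, -1.8, 7.6]
width: 0.0411
```

```bash
python3 d.py
```

```text
t 19.35 pos [0.498 0.31  0.065] yaw 3.285 q [ 0.155  0.619 -1.032  1.697  0.575  1.162  0.679] F [-0.714 -1.794  7.551] M [-0.635 -0.031 -0.074] w 0.0411
```

Emit:
play_rows:
  motion:
    - [0,0,0,0,0,0.06,30]
    - [0,0,0,0,0,0.06,30]

```text
time: 19.6
ee_pos: [0.4983, 0.3099, 0.0647]
eef_rot: [-0.025, 1.0, -0.0, 0.0]
ft_force: [-0.4, -1.9, 7.6]
width: 0.0415
```

```bash
python3 d.py
```

```text
t 19.6 pos [0.498 0.31  0.065] yaw 3.191 q [ 0.144  0.61  -1.014  1.698  0.561  1.155  0.594] F [-0.42  -1.895  7.575] M [-0.569 -0.017  0.047] w 0.0415
```

Emit:
play_rows:
  motion:
    - [0,0,0,0,0,0.06,30]
    - [0,0,0,0,0,0.06,30]

```text
time: 19.85
ee_pos: [0.4983, 0.3099, 0.0647]
eef_rot: [0.022, 1.0, -0.0, 0.0]
ft_force: [0.8, -2.1, 5.1]
width: 0.0411
```

```bash
python3 d.py
```

```text
t 19.85 pos [0.498 0.31  0.065] yaw 3.097 q [ 0.133  0.6   -0.996  1.698  0.547  1.149  0.509] F [ 0.76  -2.139  5.061] M [-0.667 -0.161  0.009] w 0.0411
```

Emit:
play_rows:
  motion:
    - [0,0,0,0,0,0.06,30]
    - [0,0,0,0,0,0.06,30]

```text
time: 20.1
ee_pos: [0.4983, 0.3099, 0.0647]
eef_rot: [0.069, 0.998, -0.0, 0.0]
ft_force: [-0.8, -1.8, 6.3]
width: 0.0413
```

```bash
python3 d.py
```

```text
t 20.1 pos [0.498 0.31  0.065] yaw 3.003 q [ 0.121  0.591 -0.978  1.699  0.534  1.144  0.423] F [-0.802 -1.774  6.324] M [-0.792  0.042 -0.047] w 0.0413
```

Emit:
play_rows:
  motion:
    - [0,0,0,0,0,0.06,30]
    - [0,0,0,0,0,0.06,30]

```text
time: 20.35
ee_pos: [0.4983, 0.3099, 0.0647]
eef_rot: [0.116, 0.993, -0.0, 0.0]
ft_force: [0.6, -1.8, 7.6]
width: 0.0413
```

```bash
python3 d.py
```

```text
t 20.35 pos [0.498 0.31  0.065] yaw 2.908 q [ 0.11   0.582 -0.96   1.699  0.52   1.138  0.338] F [ 0.634 -1.816  7.628] M [-0.486 -0.007 -0.137] w 0.0413
```

Emit:
play_rows:
  motion:
    - [0,0,0,0,0,0.06,30]
    - [0,0,0,0,0,0.06,30]

```text
time: 20.6
ee_pos: [0.4983, 0.3099, 0.0647]
eef_rot: [0.163, 0.987, -0.0, 0.0]
ft_force: [0.7, -1.2, 5.0]
width: 0.0414
```

```bash
python3 d.py
```

```text
t 20.6 pos [0.498 0.31  0.065] yaw 2.814 q [ 0.098  0.574 -0.942  1.7    0.507  1.133  0.252] F [ 0.735 -1.201  4.965] M [-0.575 -0.186 -0.232] w 0.0414
```

Emit:
play_rows:
  motion:
    - [0,0,0,0,0,0.06,30]
    - [0,0,0,0,0,0.06,30]

```text
time: 20.85
ee_pos: [0.4983, 0.3099, 0.0647]
eef_rot: [0.209, 0.978, -0.0, 0.0]
ft_force: [-0.5, -1.8, 6.9]
width: 0.0413
```

```bash
python3 d.py
```

```text
t 20.85 pos [0.498 0.31  0.065] yaw 2.72 q [ 0.086  0.566 -0.924  1.7    0.494  1.128  0.167] F [-0.51  -1.824  6.92 ] M [-0.572  0.015 -0.007] w 0.0413
```

Emit:
play_rows:
  motion:
    - [0,0,0,0,0,0.06,30]
    - [0,0,0,0,0,0.06,30]

```text
time: 21.1
ee_pos: [0.4983, 0.31, 0.0647]
eef_rot: [0.255, 0.967, -0.0, 0.0]
ft_force: [-0.1, -0.9, 7.1]
width: 0.0413
```

```bash
python3 d.py
```

```text
t 21.1 pos [0.498 0.31  0.065] yaw 2.626 q [ 0.074  0.557 -0.906  1.701  0.481  1.123  0.081] F [-0.131 -0.941  7.104] M [-0.5    0.062 -0.004] w 0.0413
```

Emit:
play_rows:
  motion:
    - [0,0,0,0,0,0.06,30]
    - [0,0,0,0,0,0.06,30]

```text
time: 21.35
ee_pos: [0.4983, 0.31, 0.0647]
eef_rot: [0.3, 0.954, -0.0, 0.0]
ft_force: [-0.1, -1.2, 6.0]
width: 0.0414
```

```bash
python3 d.py
```

```text
t 21.35 pos [0.498 0.31  0.065] yaw 2.532 q [ 0.061  0.55  -0.888  1.701  0.468  1.118 -0.005] F [-0.09  -1.154  5.993] M [-0.491  0.046  0.022] w 0.0414
```

Emit:
play_rows:
  motion:
    - [0,0,0,0,0,0.06,30]
    - [0,0,0,0,0,0.06,30]

```text
time: 21.6
ee_pos: [0.4983, 0.31, 0.0647]
eef_rot: [0.345, 0.939, -0.0, 0.0]
ft_force: [1.3, -1.6, 4.4]
width: 0.0413
```

```bash
python3 d.py
```

```text
t 21.6 pos [0.498 0.31  0.065] yaw 2.437 q [ 0.049  0.542 -0.87   1.702  0.456  1.113 -0.091] F [ 1.256 -1.585  4.429] M [-0.65  -0.258  0.07 ] w 0.0413
```

Emit:
play_rows:
  motion:
    - [0,0,0,0,0,0.06,30]
    - [0,0,0,0,0,0.06,30]

```text
time: 21.85
ee_pos: [0.4983, 0.31, 0.0647]
eef_rot: [0.389, 0.921, -0.0, 0.0]
ft_force: [0.2, -1.9, 4.8]
width: 0.0414
```

```bash
python3 d.py
```

```text
t 21.85 pos [0.498 0.31  0.065] yaw 2.343 q [ 0.036  0.535 -0.852  1.703  0.443  1.109 -0.177] F [ 0.157 -1.86   4.836] M [-0.615  0.14   0.021] w 0.0414
```

Emit:
play_rows:
  motion:
    - [0,0,0,0,0,0.06,30]
    - [0,0,0,0,0,0.06,30]

```text
time: 22.1
ee_pos: [0.4983, 0.31, 0.0647]
eef_rot: [0.432, 0.902, -0.0, 0.0]
ft_force: [-1.0, -0.7, 7.9]
width: 0.0414
```

```bash
python3 d.py
```

```text
t 22.1 pos [0.498 0.31  0.065] yaw 2.249 q [ 0.024  0.528 -0.834  1.703  0.431  1.105 -0.263] F [-1.048 -0.73   7.916] M [-0.31   0.356 -0.06 ] w 0.0414
```

Emit:
play_rows:
  motion:
    - [0,0,0,0,0,0.06,30]
    - [0,0,0,0,0,0.06,30]

```text
time: 22.35
ee_pos: [0.4983, 0.3101, 0.0647]
eef_rot: [0.474, 0.881, -0.0, 0.0]
ft_force: [0.6, -1.3, 4.9]
width: 0.0414
```

```bash
python3 d.py
```

```text
t 22.35 pos [0.498 0.31  0.065] yaw 2.154 q [ 0.011  0.521 -0.816  1.704  0.419  1.1   -0.35 ] F [ 0.623 -1.279  4.887] M [-0.555 -0.06  -0.108] w 0.0414
```

Emit:
play_rows:
  motion:
    - [0,0,0,0,0,0.06,30]
    - [0,0,0,0,0,0.06,30]

```text
time: 22.6
ee_pos: [0.4983, 0.3101, 0.0647]
eef_rot: [0.515, 0.857, -0.0, 0.0]
ft_force: [0.3, -0.9, 5.8]
width: 0.0415
```

```bash
python3 d.py
```

```text
t 22.6 pos [0.498 0.31  0.065] yaw 2.06 q [-0.002  0.515 -0.798  1.704  0.408  1.097 -0.436] F [ 0.347 -0.871  5.755] M [-0.401  0.083 -0.026] w 0.0415
```

Emit:
play_rows:
  motion:
    - [0,0,0,0,0,0.06,30]
    - [0,0,0,0,0,0.06,30]

```text
time: 22.85
ee_pos: [0.4983, 0.3101, 0.0647]
eef_rot: [0.555, 0.832, -0.0, 0.0]
ft_force: [0.4, -1.2, 5.4]
width: 0.0416
```

```bash
python3 d.py
```

```text
t 22.85 pos [0.498 0.31  0.065] yaw 1.966 q [-0.015  0.508 -0.78   1.705  0.396  1.093 -0.522] F [ 0.393 -1.18   5.425] M [-0.345  0.023  0.065] w 0.0416
```

Emit:
play_rows:
  motion:
    - [0,0,0,0,0,0.06,30]
    - [0,0,0,0,0,0.06,30]

```text
time: 23.1
ee_pos: [0.4983, 0.3101, 0.0647]
eef_rot: [0.593, 0.805, -0.0, 0.0]
ft_force: [1.8, -2.6, 3.5]
width: 0.0415
```

```bash
python3 d.py
```

```text
t 23.1 pos [0.498 0.31  0.065] yaw 1.872 q [-0.028  0.502 -0.762  1.706  0.385  1.089 -0.609] F [ 1.757 -2.604  3.494] M [-0.334 -0.104  0.185] w 0.0415
```

Emit:
play_rows:
  motion:
    - [0,0,0,0,0,0.06,30]
    - [0,0,0,0,0,0.06,30]

```text
time: 23.35
ee_pos: [0.4983, 0.3101, 0.0647]
eef_rot: [0.63, 0.776, 0.0, 0.0]
ft_force: [0.8, -1.5, 4.8]
width: 0.0415
```

```bash
python3 d.py
```

```text
t 23.35 pos [0.498 0.31  0.065] yaw 1.777 q [-0.041  0.497 -0.744  1.706  0.374  1.086 -0.696] F [ 0.833 -1.507  4.793] M [-0.268 -0.036  0.134] w 0.0415
```

Emit:
play_rows:
  motion:
    - [0,0,0,0,0,0.06,30]
    - [0,0,0,0,0,0.06,30]

```text
time: 23.6
ee_pos: [0.4984, 0.3102, 0.0647]
eef_rot: [0.666, 0.746, 0.0, 0.0]
ft_force: [0.9, -1.2, 9.7]
width: 0.0412
```

```bash
python3 d.py
```

```text
t 23.6 pos [0.498 0.31  0.065] yaw 1.683 q [-0.054  0.491 -0.726  1.707  0.363  1.082 -0.782] F [ 0.869 -1.233  9.718] M [-0.198  0.163 -0.004] w 0.0412
```

Emit:
play_rows:
  motion:
    - [0,0,0,0,0,0.06,30]
    - [0,0,0,0,0,0.06,30]

```text
time: 23.85
ee_pos: [0.4984, 0.3102, 0.0647]
eef_rot: [0.701, 0.713, 0.0, 0.0]
ft_force: [0.6, -1.1, 4.6]
width: 0.0412
```

```bash
python3 d.py
```

```text
t 23.85 pos [0.498 0.31  0.065] yaw 1.589 q [-0.067  0.486 -0.709  1.708  0.352  1.079 -0.869] F [ 0.564 -1.059  4.588] M [-0.252  0.188 -0.081] w 0.0412
```

Emit:
play_rows:
  motion:
    - [0,0,0,0,0,0.06,30]
    - [0,0,0,0,0,0.06,30]

```text
time: 24.1
ee_pos: [0.4985, 0.3101, 0.0647]
eef_rot: [0.734, 0.68, 0.0, 0.0]
ft_force: [1.2, -1.1, 3.5]
width: 0.0414
```

```bash
python3 d.py
```

```text
t 24.1 pos [0.498 0.31  0.065] yaw 1.494 q [-0.08   0.481 -0.691  1.708  0.342  1.076 -0.957] F [ 1.17  -1.126  3.522] M [-0.181  0.072 -0.161] w 0.0414
```

Emit:
play_rows:
  motion:
    - [0,0,0,0,0,0.06,30]
    - [0,0,0,0,0,0.06,30]

```text
time: 24.35
ee_pos: [0.4985, 0.3102, 0.0647]
eef_rot: [0.765, 0.644, 0.0, 0.0]
ft_force: [-0.1, -0.2, 5.7]
width: 0.0413
```

```bash
python3 d.py
```

```text
t 24.35 pos [0.498 0.31  0.065] yaw 1.4 q [-0.093  0.476 -0.673  1.709  0.331  1.073 -1.044] F [-0.1  -0.24  5.66] M [-0.16   0.003  0.026] w 0.0413
```

Emit:
play_rows:
  motion:
    - [0,0,0,0,0,0.035,30]
    - [0,0,0,0,0,0.035,30]
    - [0,0,0,0,0,0.035,30]

```text
time: 24.72
ee_pos: [0.4985, 0.3101, 0.0647]
eef_rot: [0.782, 0.624, 0.0, 0.0]
ft_force: [1.4, -0.1, 6.1]
width: 0.0414
```

```bash
python3 d.py
```

```text
t 24.73 pos [0.498 0.31  0.065] yaw 1.347 q [-0.101  0.473 -0.664  1.709  0.326  1.072 -1.093] F [ 1.379 -0.051  6.104] M [-0.162  0.035  0.012] w 0.0414
```

Emit:
play_rows:
  motion:
    - [0,0,0,0,0,0,100]
    - [0,0,0,0,0,0,100]
    - [0,0,0,0,0,0,100]
    - [0,0,0,0,0,0,100]
    - [0,0,0,0,0,0,100]

```text
time: 25.35
ee_pos: [0.4982, 0.31, 0.0645]
eef_rot: [0.782, 0.623, -0.0, 0.0]
ft_force: [-0.6, 0.1, -0.3]
width: 0.0823
```

```bash
python3 d.py
```

```text
t 25.35 pos [0.498 0.31  0.065] yaw 1.346 q [-0.101  0.473 -0.664  1.71   0.325  1.072 -1.094] F [-0.646  0.076 -0.312] M [-0.002 -0.092 -0.002] w 0.0823
```

Emit:
play_rows:
  motion:
    - [0,0,-0.2,0,0,0,100]
    - [0,0,-0.35,0,0,0,100]
    - [0,0,-0.35,0,0,0,100]
    - [0,0,-0.35,0,0,0,100]

```text
time: 25.85
ee_pos: [0.498, 0.3097, 0.1339]
eef_rot: [0.782, 0.623, -0.0, 0.0]
ft_force: [-0.2, 0.7, -1.1]
width: 0.0869
```

```bash
python3 d.py
```

```text
t 25.85 pos [0.498 0.31  0.134] yaw 1.346 q [-0.076  0.397 -0.691  1.647  0.269  1.195 -1.054] F [-0.213  0.702 -1.123] M [-0.006 -0.043  0.007] w 0.0869
```

Emit:
play_rows:
  motion:
    - [-0.3,0.085,0,0,0,-0.173,57]
    - [-0.529,0.085,0,0,0,-0.173,57]
    - [-0.529,0.085,0,0,0,-0.173,57]
    - [-0.529,0.085,0,0,0,-0.173,57]
    - [-0.529,0.085,0,0,0,-0.173,57]

```text
time: 26.48
ee_pos: [0.4908, 0.2045, 0.1342]
eef_rot: [0.69, 0.724, 0.0, -0.0]
ft_force: [0.3, 1.2, -0.3]
width: 0.0511
```

```bash
python3 d.py; python3 - <<'E'
from h import *
p=eyes.camera("wrist")
for L in eyes.landmark_of(p,"shutter_tab")[:1]: print(L["p"],L["xy"],atz(p,L["xy"],.0745))
for L in eyes.regions_of(p,"shutter_tab")[:1]: print(L["p"],L["xy"],atz(p,L["xy"],.065))
save(p,"pics/5.png")
E
```

```text
t 26.48 pos [0.491 0.204 0.134] yaw 1.619 q [ 0.161  0.278 -0.732  1.787  0.202  1.153 -0.586] F [ 0.323  1.165 -0.275] M [ 0.019 -0.111 -0.014] w 0.0511
0.72 [265.9, 212.0] [0.49174719 0.20040253 0.0745    ]
0.98 [265.9, 204.6] [0.49165064 0.20357466 0.065     ]
```

View pics/5.png

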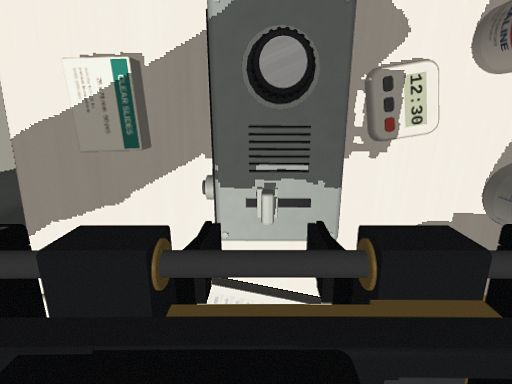

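Emit:
play_rows:
  motion:
    - [-0.01,0,0.2,0,0,0,57]
    - [-0.01,0,0.36,0,0,0,57]
    - [-0.01,0,0.36,0,0,0,57]
    - [-0.01,0,0.36,0,0,0,57]

```text
time: 27.12
ee_pos: [0.4918, 0.2019, 0.0637]
eef_rot: [0.69, 0.724, 0.001, 0.0]
ft_force: [-0.1, 0.6, 1.2]
width: 0.0495
```

Emit:
play_rows:
  motion:
    - [0,0.08,0,0,0,0,57]
    - [0,0.08,0,0,0,0,57]

```text
time: 27.38
ee_pos: [0.5087, 0.2022, 0.064]
eef_rot: [0.691, 0.723, 0.001, 0.001]
ft_force: [0.4, 0.6, -0.6]
width: 0.0493
```

Emit:
play_rows:
  motion:
    - [0,0.05,0,0,0,0,57]
    - [0,0.05,0,0,0,0,57]

```text
time: 27.62
ee_pos: [0.5177, 0.2024, 0.0629]
eef_rot: [0.69, 0.723, 0.0, 0.0]
ft_force: [0.4, -1.1, 0.6]
width: 0.0493
```

Emit:
play_rows:
  motion:
    - [0,0.05,0,0,0,0,57]
    - [0,0.05,0,0,0,0,57]

```text
time: 27.88
ee_pos: [0.5279, 0.2028, 0.0625]
eef_rot: [0.691, 0.723, 0.0, 0.0]
ft_force: [-0.5, 0.1, -0.0]
width: 0.0498
```

Emit:
play_rows:
  motion:
    - [0,0.025,0,0,0,0,57]
    - [0,0.025,0,0,0,0,57]

```text
time: 28.12
ee_pos: [0.5326, 0.203, 0.0625]
eef_rot: [0.691, 0.723, 0.0, 0.0]
ft_force: [0.4, 1.0, 0.4]
width: 0.0495
```

Emit:
play_rows:
  motion:
    - [0,0.015,0,0,0,0,57]
    - [0,0.015,0,0,0,0,57]

```text
time: 28.38
ee_pos: [0.5354, 0.2031, 0.0625]
eef_rot: [0.69, 0.723, 0.0, 0.0]
ft_force: [-0.5, 0.0, -0.4]
width: 0.0499
```

Emit:
play_rows:
  motion:
    - [0,0.01,0,0,0,0,57]
    - [0,0.01,0,0,0,0,57]

```text
time: 28.62
ee_pos: [0.5357, 0.2032, 0.0623]
eef_rot: [0.69, 0.724, -0.001, -0.001]
ft_force: [-8.2, -0.9, 5.6]
width: 0.0494
```

```bash
python3 d.py; python3 - <<'E'
from h import *
p=eyes.camera("wrist")
for L in eyes.landmark_of(p,"shutter_tab")[:1]: print(L["p"],L["xy"],atz(p,L["xy"],.0745))
save(p,"pics/6.png")
E
```

```text
t 28.62 pos [0.536 0.203 0.062] yaw 1.618 q [ 0.109  0.452 -0.673  1.745  0.317  1.059 -0.627] F [-8.208 -0.933  5.567] M [-0.369  1.862  0.027] w 0.0494
0.82 [227.7, 245.0] [0.51483615 0.20344631 0.0745    ]
```

View pics/6.png

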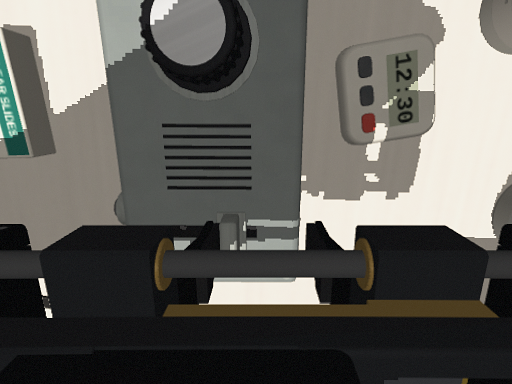

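Emit:
play_rows:
  motion:
    - [0,-0.08,0,0,0,0,57]
    - [0,-0.08,0,0,0,0,57]
    - [0,-0.08,-0.2,0,0,0,57]
    - [0,-0.08,-0.36,0,0,0,57]
    - [0,-0.08,-0.36,0,0,0,57]

```text
time: 29.35
ee_pos: [0.5234, 0.2031, 0.1373]
eef_rot: [0.691, 0.723, 0.002, 0.001]
ft_force: [0.0, 0.1, -0.5]
width: 0.0493
```

Emit:
play_rows:
  motion:
    - [-0.15,0,-0.3,0,0,0,57]
    - [-0.15,0,-0.5,0,0,0,57]
    - [-0.15,0,-0.5,0,0,0,57]
    - [-0.15,0,-0.5,0,0,0,57]
    - [-0.15,0,-0.5,0,0,0,57]

```text
time: 29.98
ee_pos: [0.5221, 0.1724, 0.2329]
eef_rot: [0.69, 0.723, -0.001, -0.001]
ft_force: [0.1, -0.5, -0.3]
width: 0.0495
```

```bash
python3 b.py pics/7.png
```

```text
[0.5221 0.1724 0.2329] [ 0.2251  0.2348 -0.7248  1.6144  0.158   1.3549 -0.4735]
dial_top wrist 0.57 [241.5  39.2] [0.493  0.3106 0.0845]
dial_top top 0.94 [160.3 196.7] [0.4925 0.3179 0.0845]
   tri [0.4927 0.3143 0.0841]
   reg 0.87 [244.6, 84.9] 18104 [0.4972 0.2698 0.0845]
shutter_tab wrist 0.65 [258.5 153.3] [0.5137 0.2014 0.0745]
shutter_tab top 0.23 [136.6 227. ] [0.3851 0.4013 0.0745]
   tri [0.4371 0.2712 0.4642]
   reg 0.65 [258.8, 150.1] 352 [0.5139 0.2049 0.0745]
lamp_unit wrist 0.98 [252.3  93.9] [0.5016 0.2666 0.    ]
lamp_unit top 0.62 [180.3 197.1] [0.5039 0.2616 0.    ]
   tri [ 0.5029  0.2645 -0.0028]
   reg 0.73 [245.1, 85.2] 18147 [0.4921 0.2766 0.    ]
timer wrist 0.6 [344.9  80.2] [0.6173 0.2883 0.    ]
   reg 0.57 [346.9, 74.5] 3058 [0.619 0.295 0.   ]
```

View pics/7.png

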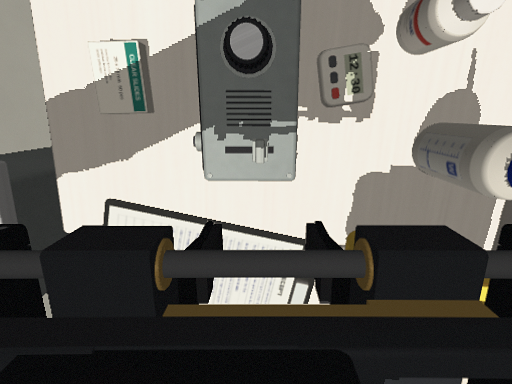

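Emit:
play_rows:
  motion:
    - [0.15,0,0.3,0,0,0,57]
    - [0.15,0,0.55,0,0,0,57]
    - [0.15,0,0.75,0,0,0,57]
    - [0.15,0,0.855,0,0,0,57]
    - [0.15,0,0.855,0,0,0,57]

```text
time: 31.3
ee_pos: [0.5208, 0.2023, 0.0629]
eef_rot: [0.69, 0.723, -0.001, -0.0]
ft_force: [0.3, -0.5, -0.2]
width: 0.0495
```

Emit:
play_rows:
  motion:
    - [0,0.04,0,0,0,0,57]
    - [0,0.06,0,0,0,0,57]
    - [0,0.06,0,0,0,0,57]

```text
time: 31.68
ee_pos: [0.5342, 0.2032, 0.0644]
eef_rot: [0.691, 0.723, 0.001, 0.0]
ft_force: [0.3, -0.6, 0.4]
width: 0.0498
```

Emit:
play_rows:
  motion:
    - [0,0.01,0,0,0,0,57]
    - [0,0.01,0,0,0,0,57]

```text
time: 31.92
ee_pos: [0.5353, 0.2032, 0.0636]
eef_rot: [0.69, 0.723, 0.0, 0.0]
ft_force: [-0.6, 0.7, -0.5]
width: 0.0497
```

Emit:
play_rows:
  motion:
    - [0,0.005,0,0,0,0,57]
    - [0,0.005,0,0,0,0,57]

```text
time: 32.17
ee_pos: [0.5357, 0.2032, 0.0634]
eef_rot: [0.69, 0.723, -0.001, -0.0]
ft_force: [-3.4, -0.3, 1.8]
width: 0.0497
```

Contact comes back at the same place; press slightly to confirm it is a hard end.

Emit:
play_rows:
  motion:
    - [0,0.01,0,0,0,0,57]
    - [0,0.01,0,0,0,0,57]
    - [0,0.01,0,0,0,0,57]

```text
time: 32.55
ee_pos: [0.5358, 0.2033, 0.0632]
eef_rot: [0.69, 0.724, -0.002, -0.001]
ft_force: [-11.5, -2.4, 8.8]
width: 0.0499
```

Emit:
play_rows:
  motion:
    - [0,-0.09,0,0,0,0,57]
    - [0,-0.09,0,0,0,0,57]
    - [0,-0.09,-0.2,0,0,0,57]
    - [0,-0.09,-0.4,0,0,0,57]
    - [0,-0.09,-0.6,0,0,0,57]

```text
time: 33.17
ee_pos: [0.521, 0.2023, 0.1851]
eef_rot: [0.691, 0.723, 0.0, 0.0]
ft_force: [1.3, 0.6, -0.4]
width: 0.0495
```

Emit:
play_rows:
  motion:
    - [-0.15,0,-0.3,0,0,0,57]
    - [-0.15,0,-0.3,0,0,0,57]
    - [-0.15,0,-0.3,0,0,0,57]

```text
time: 33.55
ee_pos: [0.5222, 0.1722, 0.2436]
eef_rot: [0.691, 0.723, 0.0, 0.0]
ft_force: [-0.7, 0.1, -0.8]
width: 0.0499
```

```bash
python3 d.py; python3 a.py | grep -v tri | tail -20; python3 -c "
from h import *
p=eyes.camera('wrist')
for L in eyes.landmark_of(p,'shutter_tab')[:1]: print('tab',L['p'],atz(p,L['xy'],.0745))"
```

```text
t 33.55 pos [0.522 0.172 0.244] yaw 1.617 q [ 0.235  0.227 -0.735  1.601  0.155  1.372 -0.472] F [-0.733  0.086 -0.783] M [-0.061 -0.084  0.024] w 0.0499
{'time': 33.55, 'joint_positions': array([ 0.2345,  0.2274, -0.7345,  1.6007,  0.1553,  1.3722, -0.4721]), 'joint_vel': array([-0.0119,  0.0194, -0.0061,  0.0325, -0.0029, -0.0035, -0.0032]), 'joint_torque': array([  0.7815, -48.3436,  -5.3415, -40.3816,  -0.0351,   0.1305,
         0.1084]), 'ee_pos': array([0.5222, 0.1722, 0.2436]), 'eef_rot': array([0.6908, 0.7231, 0.0003, 0.0004]), 'ft_force': array([-0.7328,  0.0862, -0.7832]), 'torque': array([-0.0615, -0.0838,  0.0237]), 'width': 0.0499450044849745}
dial_top side 0.57 [293.4 149.1] [0.5079 0.2838 0.0845]
dial_top top 0.85 [162.8 196.4] [0.4935 0.309  0.0845]
shutter_tab side 0.45 [285.9 165.9] [0.5175 0.1876 0.0745]
lamp_unit side 0.92 [290.1 169.4] [0.5037 0.2786 0.    ]
lamp_unit top 0.81 [182.7 194.7] [ 0.5131  0.2528 -0.    ]
timer top 0.71 [347.4 191.6] [ 0.5247 -0.3688  0.    ]
reagent_packet side 0.95 [200.  311.8] [ 0.5224 -0.3835  0.    ]
reagent_packet top 0.67 [349.6 194. ] [ 0.5155 -0.3768  0.    ]
specimen_cup side 0.88 [278.7 141.1] [0.3906 0.448  0.    ]
specimen_cup top 0.68 [135.1 227.1] [0.3905 0.4285 0.    ]
reagent_white top 0.46 [160.1 149. ] [0.6913 0.3453 0.    ]
beaker_250 side 0.81 [285.6 291.6] [ 0.6871 -0.239   0.    ]
beaker_250 top 0.81 [312.  149.7] [ 0.6878 -0.2387  0.    ]
slide_box side 0.62 [253.4 159.4] [0.356 0.28  0.   ]
slide_box top 0.72 [173.4 241.5] [0.3375 0.2829 0.    ]
tab 0.87 [0.51349455 0.20275285 0.0745    ]
```

Hard end confirmed, and the arm is clear and at rest. Handing in.

```bash
python3 -c "
from bench import job
print(job.close_job())"
```

```text
the job is handed in; nothing more can be done
None
```

I set the dial to the fourth notch from its end stop, then pushed the shutter fully to the rear, and handed the job in at about 34 s. No verdict was reported.

- **End stop:** Turning anticlockwise, I felt three clicks that eased off, then a resistance that kept rising (0.37, 0.44, 0.50 N m). I took that as the stop. It corresponds to about 18 N, against the 25 N limit.
- **Fourth notch:** I then turned clockwise over four crests, at tool yaw of about 3.68, 3.05, 2.3 and 1.67 rad. The first three lay within about 0.07 rad of where I had felt them going the other way. I released the dial at about 1.35 rad with almost no torque on it. The notch position itself can only be inferred from the torque, not seen.
- **Shutter:** Two separate pushes stopped at the same position, TCP x = 0.536, with 8 to 12 N on the tool. By the pad position that is about 25 mm of travel. The camera networks put it at about 22 to 23 mm, within their error but close to the 22 mm threshold. The expected 2 N of sliding friction did not show clearly in the force readings.
- **Other things on the bench:** The last pictures and network readings showed nothing moved beyond their scatter of about 10 mm. Two readings were clearly wrong: in one top view the timer was reported at the packet's position, and in another the tab was placed near the specimen cup. The wrist view before the second push showed the timer where it started. The petri dish did not appear in the last check, and the arm was not near it after the start.

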